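# Draw the guarded red isolator bolt with the hook stick

### The arm

A 6-joint arm with a two-finger parallel gripper is mounted at the origin on the work surface. World frame = base frame: x ahead of the robot, y to its left, z up, the work surface at z = 0. Lengths are in mm, angles in rad, forces in N, time in s.
With the tool pointing down it reaches from about 400 to 925 mm from the base axis. Payload 12.5 kg.
Tool frame: the origin (TCP) lies between the finger pads; the fingertips stand 11 mm ahead of it and the grasp point (between the pads) lies 8 mm behind it (env.tip_extent is the distance from the TCP to the fingertips, in mm); x points along the fingers, z is the direction in which the jaws open and shut, and the axes are right-handed (so a half turn about x gives the same grasp; the last joint's range is limited). The gripper opens to 95 mm and grips with 3 to 60 N. Pads are 20 mm wide; open, the fingers measure 119 mm over their backs; the gripper's body (75 mm by 180 mm) begins 59 mm behind the grasp point.
Start: joints at [1.158, 0.491, 1.559, -0, 1.092, -0.106], TCP at [188.739, 595.838, 225.661] pointing down, gripper open.
Joint ranges: [-3.1, 3.1], [-0.84, 2.19], [0.05, 2.79], [-1.13, 4.28], [0.06, 2.93], [-2.69, 2.69]. Speed limits (rad/s): [2.22, 2.22, 2.79, 3.14, 3.14, 3.14].

### API

Orientations are given as [roll, pitch, yaw] about the fixed x, y, z axes, in that order (R = Rz(yaw) Ry(pitch) Rx(roll)).
In Python, from cell import status, imaging, env gives the robot as it stands. The module is installed in compiled form; this text tells all that it offers.
- The arm moves only by the tool apply_moves, never from a script. Its argument "increments" is a list of rows, each a list of 5 numbers: the closure, from 0 (fully open) to 1 (shut), then the shift along the tool's x, y, z in mm, then the turn about the tool's x in degrees. A call has 1 to 10 rows; each row shifts and turns the commanded pose from where the row before left it, along the tool's axes as they then stand; what a row does not reach is not made up. A row lasts 1/10 s, in which the tool goes at most 50 mm and 8.59 degrees, less where a joint would pass 70% of its speed; a pose out of reach is approached as far as the arm can. A call with a gripper value outside its range is refused whole. The fingers move at their own pace and stop on an object; the grip force is fixed at half the most. Time passes only in rows, so rows that do not move let the fingers close. It gives the time, the measured TCP pose, the force and the opening at its end, in the units of the state.
- status.state(): the state, without advancing time (a new reading comes with each control period).
- imaging.read_camera(name): name is "scene" or "top" or "wrist"; returns a dict with "pixels" (400x640x3 uint8, red, green, blue), "fovy" (degrees; the focal length in pixels is half the picture's height over the tangent of half this angle, whatever the lens; pixels are square), "cx", "cy" (the principal point, pixels), "R" (3x3) and "t" (3): a world point X has camera coordinates R X + t. Camera axes: x right, y down, z forward; pixel columns grow to the right and rows downward; lengths in mm; the calibration is good to about 2 mm. A picture is of the moment at which its call begins. There is no depth.
- env.job_done(): hands the job in, once; it reports no verdict.
The state is a dict: "t": time; "joints": joint angles; "qvel": joint speeds; "tau": joint torques, N m; "eef_pos": TCP position; "tcp_rot": TCP orientation; "ft_force": force on the tool from outside, world axes, zero at the start; "moment": the same for the moment, N m; "opening": opening from 0.0 (shut) to 1.0 (fully open).
Only numpy, scipy, OpenCV 4.12 (cv2) and the standard library are available. Lean on these libraries where they do the work, as an engineer would, in place of code of your own. Each camera call takes 0.05 s, during which the arm holds its last target. There are 200 camera calls.

### The job

Pick up the orange-handled stick with the hooked end, reach it in through the open front of the yellow barred guard and, with its hook, draw the red-knobbed bolt fully out towards the front of the guard. Leave the black-knobbed bolt as it is and keep the gripper off both bolts; then take the stick out and lay it back down flat where you found it.

Things in the scene. Friction and masses are not known exactly. Their poses are not given: they have to be found in the camera images.
- stick_grip (a point): Grip point of the loose hook stick (150 g), half-way up its orange handle, by the centre of mass. x runs to the hook, y left, z up. Handle 22 wide (26 at its front collar), 24 high, x -94 to +46 mm. Then an 8 mm round shaft to x = +150, where it bends into the hook leg: 8 mm round, along +y to y = +44, at z = 0. Lies flat on a 3 mm blue pad, 115 mm from a green-handled hookless stick.
- red_knob (a point): Centre of the red bolt's upright knob (moves with it): post 16 mm in diameter, free from 24 mm below to 22 mm above this point, then a 19 mm wide cap up to 28 above. -x points out of the guard's open front, the way to draw it; z up. The black bolt stands 110 mm away along y, on either side. Nothing else inside the guard rises higher than 24 mm below this point.
- red_bolt (a joint): How far the red bolt is drawn out: 0 fully in, 0.040 m fully out at its stop. Starts at 0 to 0.006, stays where left, about 2 N friction.
- black_knob (a point): Same point of the black bolt, same shape and axes; not to be moved, it starts 0 to 6 mm out. Yellow guard, from a knob fully in: open front 55 mm towards -x, clear from bench to a crossbar 80 mm above this point; barred roof 80 mm above; barred rear 105 mm towards +x; barred sides 150 mm left and right of the middle between the bolts.

How it is judged (in metres and radians):
On the way, in this order (a step that is already met when the one before it is completed fails the run):
1. the stick is pulling the red bolt out (contact force between stick and red_bolt above 0.3 N and value of joint red_bolt above 0.012 m), for 0.04 s.
2. the red bolt is drawn fully out (value of joint red_bolt above 0.03 m), for 0.2 s.
At the end, for the whole second after the job is handed in: The red bolt is drawn out to at least 30 of its 40 mm; the hook stick lies flat (within 10 degrees, the same way up) on the pad or bench, still, with its grip point within 80 mm of where it was at the start; the black bolt is within 10 mm of its start (value of joint red_bolt above 0.03 m and distance of stick_grip from where it was at the start of the episode below 0.08 m and height (world z) of stick_grip below 0.025 m and angle between stick_grip's own z axis and vertical below 0.17 rad and linear speed of stick below 0.02 m/s and distance of black_knob from where it was at the start of the episode below 0.01 m); the robot touches nothing.
It fails at once if the gripper or arm touches the red or black bolt (contact force between any of the fingers, the arm and red_bolt above 1 N or contact force between any of the fingers, the arm and black_bolt above 1 N).
It fails at once if the black bolt is moved by more than 10 mm (distance of black_knob from where it was at the start of the episode above 0.01 m).
It also fails if it takes over 54 s, if anything falls off the work surface, if the arm or the gripper's body presses on something with over 40 N, if the wrist force passes 120 N, or if a joint passes its speed limit or range.

## Working session

There is one attempt and no reset: what is moved stays moved. The work goes in short steps, Python scripts to look and compute and a tool call to move; the robot and the scene stay as the last step left them, time stands still between calls to the robot, and variables do not carry over. Pictures are saved under pics/ and viewed, about 8 in all and at most 12, crops included, and the job is handed in when it is done.

Besides the shell and the picture viewer there is one more tool, called as name(argument=value, ...), one argument or row to a line, values as JSON. apply_moves: Moves the arm, as the interface text tells. Its arguments: {"type":"object","properties":{"increments":{"type":"array"}},"required":["increments"]}

```bash
mkdir -p pics; cat > h.py <<'E'
import numpy as np, cv2
from cell import status, imaging, env
def cam(n):
    c=imaging.read_camera(n); c['f']=200/np.tan(np.radians(c['fovy'])/2); c['R']=np.array(c['R']);c['t']=np.array(c['t']);return c
def save(c,name): cv2.imwrite('pics/'+name,cv2.cvtColor(c['pixels'],cv2.COLOR_RGB2BGR))
def ray(c,u,v):
    d=c['R'].T@np.array([(u-c['cx'])/c['f'],(v-c['cy'])/c['f'],1]); o=-c['R'].T@c['t']; return o,d/np.linalg.norm(d)
def onz(c,u,v,z):
    o,d=ray(c,u,v); return o+d*(z-o[2])/d[2]
def tri(c1,p1,c2,p2):
    A=0;b=0;L=[]
    for c,p in((c1,p1),(c2,p2)):
        o,d=ray(c,*p);P=np.eye(3)-np.outer(d,d);A=A+P;b=b+P@o;L.append((P,o))
    X=np.linalg.solve(A,b);return X,[np.linalg.norm(P@(X-o)) for P,o in L]
def proj(c,X):
    q=c['R']@np.array(X)+c['t'];return c['f']*q[:2]/q[2]+[c['cx'],c['cy']]
E
python3 - <<'E'
from h import *
np.set_printoptions(precision=3,suppress=True)
s=status.state();print(s['eef_pos'],s['tcp_rot'],s['opening'],s['t'])
im=[]
for n in('scene','top'):
    c=cam(n);save(c,n+'0.png');print(n,c['f'],c['cx'],c['cy'],-c['R'].T@c['t'],c['R'])
E
```

```text
[188.652 595.611 225.071] [ 3.056  1.57  -1.963] 0.9987923688425107 0.0
scene 364.84213735421207 318.96302539598645 197.24440067820152 [937.712 223.179 628.541] [[-0.638  0.77   0.018]
 [ 0.575  0.492 -0.653]
 [-0.512 -0.407 -0.757]]
top 460.1062485973553 320.6505771158769 197.38348801970122 [ 428.228  -66.193 1089.704] [[-0.019 -1.     0.009]
 [-0.992  0.018 -0.124]
 [ 0.124 -0.011 -0.992]]
```

View pics/scene0.png

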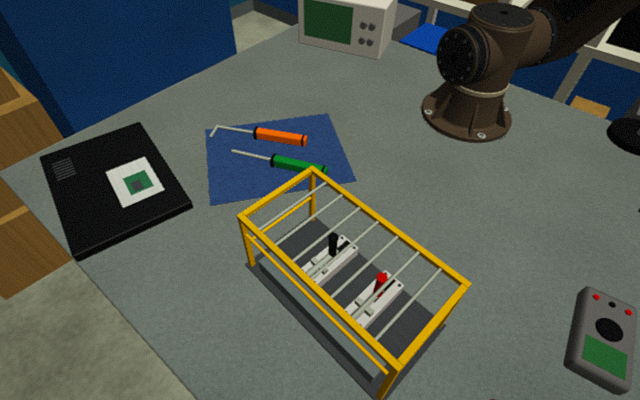

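View pics/top0.png

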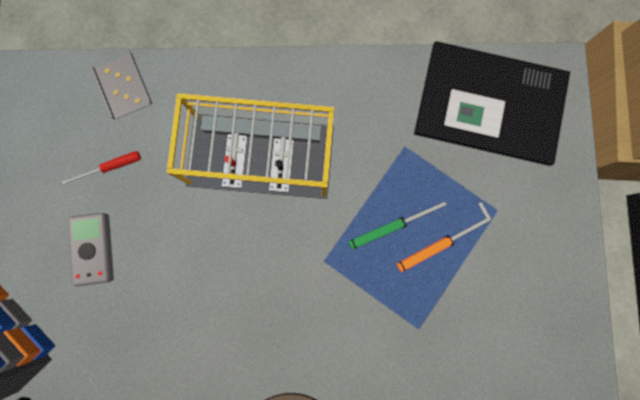

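Scene view: orange stick at about (215–307,130–138), hook at the far left; red knob at (381,280), black at (333,240). Top view: orange handle (400–452,240–270), hook (481–490,204–218), red knob near (230,165), black near (278,165). Next I measure.

```bash
python3 - <<'E'
from h import *
np.set_printoptions(precision=1,suppress=True)
T=cam('top');S=cam('scene')
def blobs(c,f,box,mn=15):
    u0,v0,u1,v1=box;h=cv2.cvtColor(c['pixels'],cv2.COLOR_RGB2HSV);m=np.zeros(h.shape[:2],np.uint8)
    m[v0:v1,u0:u1]=f(h[v0:v1,u0:u1].astype(int))*255
    n,l,st,ce=cv2.connectedComponentsWithStats(m);return [(st[i],ce[i],np.argwhere(l==i)[:,::-1]) for i in range(1,n) if st[i][4]>=mn]
red=lambda h:((h[...,0]<5)|(h[...,0]>174))&(h[...,1]>150)&(h[...,2]>70)
org=lambda h:(h[...,0]>=5)&(h[...,0]<16)&(h[...,1]>150)&(h[...,2]>110)
blk=lambda h:(h[...,2]<38)
for n,c,f,b in(('redT',T,red,(190,110,320,195)),('redS',S,red,(300,230,430,330)),('blkT',T,blk,(262,130,300,190)),('blkS',S,blk,(315,220,350,265)),('orgT',T,org,(380,200,480,290)),('orgS',S,org,(240,110,320,160))):
    for st,ce,p in blobs(c,f,b,8):
        print(n,st,ce)
        if n[:3]=='org':
            r=cv2.minAreaRect(p.astype(np.float32));bp=cv2.boxPoints(r);print(np.array([onz(c,*q,20) for q in bp]))
for p in((490,217.5),(481,204)):print('hook',onz(T,*p,15))
v=lambda c,x0,y0,x1,y1,k:cv2.resize(cv2.cvtColor(c['pixels'][y0:y1,x0:x1],cv2.COLOR_RGB2BGR),None,fx=k,fy=k,interpolation=cv2.INTER_CUBIC)
a=v(T,160,85,345,205,4);b=v(S,290,220,430,340,4);a=cv2.resize(a,(740,480))
cv2.imwrite('pics/c1.png',cv2.resize(np.hstack([a,b]),(800,int(480*800/1300)))) 
E
```

```text
redT [225 157   3   4  12] [226.  158.5]
redT [232 160   3   6  14] [232.9 162.8]
redS [376 272  12  16 109] [381.1 278.2]
redS [378 292   5   6  13] [379.7 294.3]
blkT [279 165   3   4  10] [280.1 166.8]
blkS [328 233  10  24 173] [332.4 243.5]
blkS [338 241  11  10  40] [343.  245.5]
orgT [397 237  55  34 533] [424.5 253.4]
[[ 405.8 -248.9   20. ]
 [ 467.8 -372.7   20. ]
 [ 448.4 -382.    20. ]
 [ 386.7 -258.4   20. ]]
orgS [256 127  47  18 490] [278.6 135.9]
[[ 477.9 -357.3   20. ]
 [ 444.5 -385.2   20. ]
 [ 389.7 -273.3   20. ]
 [ 424.1 -249.2   20. ]]
orgS [303 135   4  11  34] [304.5 139.8]
[[ 389.8 -270.7   20. ]
 [ 384.7 -264.8   20. ]
 [ 414.1 -239.3   20. ]
 [ 419.  -245.    20. ]]
hook [ 507.9 -475.2   15. ]
hook [ 540.2 -455.9   15. ]
```

View pics/c1.png

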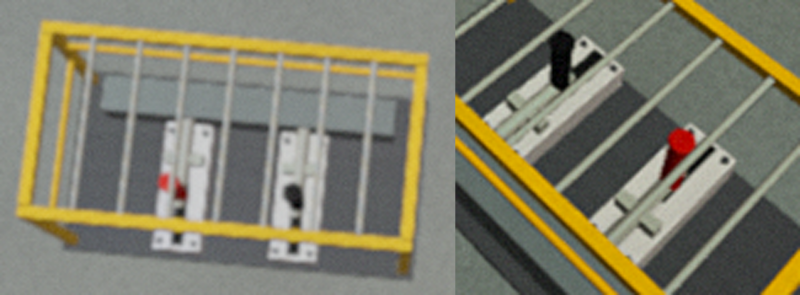

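Crop: red cap centre is at top (230,160) and scene (382,276); black cap is at top (279,163) and scene (333.7,236). The open front faces the robot, and the front crossbar passes just below the knobs in the top view.

```bash
python3 - <<'E'
from h import *
np.set_printoptions(precision=1,suppress=True)
T=cam('top');S=cam('scene')
c=lambda x,y:(160+x/2.4615,85+y/2.4615)
s=lambda x,y:(290+(x-455.4)/2.4615,220+y/2.4615)
R=tri(T,c(172,185),S,s(682,138));B=tri(T,c(293,193),S,s(563,39));print('red cap',R,'black cap',B)
d=R[0]-B[0];print('sep',np.linalg.norm(d[:2]),'yaw',np.degrees(np.arctan2(-d[0],d[1])))
for z in (120,140,160): print('roof corners@',z,[onz(T,*c(*p),z)[:2] for p in((22,211),(408,243),(46,30),(422,60))],[onz(S,*s(*p),z)[:2] for p in()])
print([onz(T,*c(*p),20)[:2] for p in((153,247),(198,250),(170,124),(208,125))])
# stick
g=np.array([424.5,253.4]);print('handle ctr',onz(T,*g,22))
print(R[0][:2]-B[0][:2])
E
```

```text
red cap (array([639.2, 121.9,  90.9]), [np.float64(0.7797899547834051), np.float64(0.7797899547834592)]) black cap (array([629.4,  13.1,  94.1]), [np.float64(0.5357914594030994), np.float64(0.5357914594031402)])
sep 109.23766130795957 yaw -5.121916543646887
roof corners@ 120 [array([612.6, 245.4]), array([578.7, -88.6]), array([774.9, 227.8]), array([ 742.1, -104.3])] []
roof corners@ 140 [array([608.8, 239. ]), array([575.6, -88.1]), array([767.7, 221.7]), array([ 735.7, -103.5])] []
roof corners@ 160 [array([605. , 232.5]), array([572.5, -87.6]), array([760.6, 215.7]), array([ 729.2, -102.7])] []
[array([594.6, 152.3]), array([591. , 109.5]), array([714.6, 136.8]), array([713. , 100.1])]
handle ctr [ 427.2 -315.4   22. ]
[  9.8 108.8]
```

```bash
cat >> h.py <<'E'
from scipy.spatial.transform import Rotation as Ro
def pose():
    s=status.state();return np.array(s['eef_pos']),Ro.from_euler('xyz',s['tcp_rot']).as_matrix(),s
def need(X,jaw=None):
    """shift (tool axes as they stand), turn deg so that tool z has heading jaw (world, deg, mod 180)"""
    p,R,s=pose();d=R.T@(np.array(X)-p)
    h=np.degrees(np.arctan2(R[1,2],R[0,2]));t=None
    if jaw is not None: t=-((jaw-h+90)%180-90)
    print('t',round(s['t'],2),'pos',p.round(1),'jaw head',round(h,1),'tilt',R[:,0].round(3),'F',np.round(s['ft_force'],1),'open',round(s['opening'],3),'q',np.round(s['joints'],2))
    print('shift tool xyz',d.round(1),'turn about x',t)
E
python3 - <<'E'
from h import *
need([480,250,225],26.6);p,R,s=pose();print(R.round(3))
E
```

```text
t 0.3 pos [188.7 595.8 225.5] jaw head 72.4 tilt [-0. -0. -1.] F [ 0.  -0.8  0.5] open 0.997 q [ 1.16  0.49  1.56  0.    1.09 -0.11]
shift tool xyz [   0.5 -382.1 -241.6] turn about x 45.82134674174315
[[-0.    -0.953  0.302]
 [-0.     0.302  0.953]
 [-1.     0.    -0.   ]]
```

apply_moves(
  increments=[
    [0,0,-38.2,-24.2,0],
    [0,0,-38.2,-24.2,0],
    [0,0,-38.2,-24.2,0],
    [0,0,-38.2,-24.2,0],
    [0,0,-38.2,-24.2,0],
    [0,0,-38.2,-24.2,0],
    [0,0,-38.2,-24.2,0],
    [0,0,-38.2,-24.2,0],
    [0,0,-38.2,-24.2,0],
    [0,0,-38.2,-24.2,0],
  ],
)

```text
t: 1.3
eef_pos: [480.8, 248.2, 225.8]
tcp_rot: [-0.598, 1.57, 0.666]
ft_force: [0.5, 0.1, 0.4]
opening: 0.999
```

apply_moves(
  increments=[
    [0,0,-12.1,-38.1,0],
    [0,0,-12.1,-38.1,0],
    [0,0,-12.1,-38.1,0],
    [0,0,-12.1,-38.1,0],
    [0,0,-12.1,-38.1,0],
    [0,0,-12.1,-38.1,0],
    [0,0,-12.1,-38.1,0],
    [0,0,-12.1,-38.1,0],
    [0,0,-12.1,-38.1,0],
    [0,0,-12.1,-38.1,0],
  ],
)

```text
t: 2.3
eef_pos: [479.8, -151.7, 225.7]
tcp_rot: [-1.322, 1.57, -0.059]
ft_force: [0.7, -0.1, -0.5]
opening: 0.999
```

apply_moves(
  increments=[
    [0,0,-2.8,-32,0],
    [0,0,-2.8,-32,0],
    [0,0,-2.8,-32,0],
    [0,0,-2.8,-32,0],
    [0,0,-2.8,-32,0],
    [0,0,-2.8,-32,0],
    [0,0,0,0,8.5],
    [0,0,0,0,8.5],
    [0,0,0,0,8.5],
    [0,0,0,0,8.5],
  ],
)

```text
t: 3.3
eef_pos: [438.0, -338.2, 225.5]
tcp_rot: [1.093, 1.571, 1.757]
ft_force: [-1.0, 0.8, -0.5]
opening: 0.996
```

```bash
python3 - <<'E'
from h import *
need([438.5,-338,90],26.6)
W=cam('wrist');save(W,'w1.png');print(W['t'],-W['R'].T@W['t'])
E
```

```text
t 3.3 pos [ 438.  -338.2  225.5] jaw head 38.1 tilt [-0.  0. -1.] F [-1.   0.8 -0.5] open 0.996 q [-0.78  0.39  1.74  0.    1.02 -1.44]
shift tool xyz [135.5  -0.2   0.5] turn about x 11.458970354167562
[-136.49406431 -547.13748655  256.02742424] [ 395.0913708  -282.81591989  384.00268868]
```

View pics/w1.png

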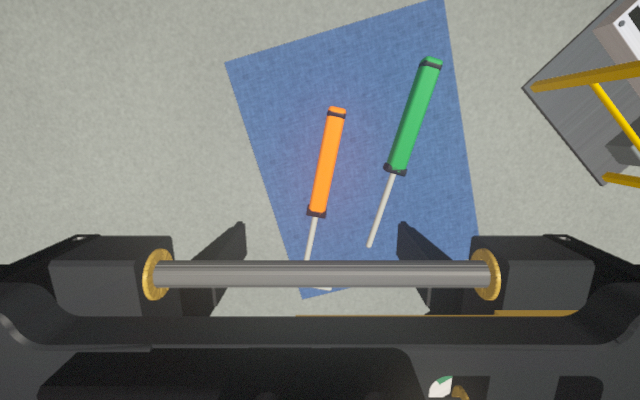

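Wrist view: orange handle from tail (338,107) to front collar (316,217), with the shaft continuing to (307,260). I'll cast these to the plane and compare.

```bash
python3 - <<'E'
from h import *
np.set_printoptions(precision=1,suppress=True)
W=cam('wrist');h=cv2.cvtColor(W['pixels'],cv2.COLOR_RGB2HSV).astype(int)
m=((h[...,0]>=5)&(h[...,0]<16)&(h[...,1]>150)&(h[...,2]>90)).astype(np.uint8);m[240:]=0;m[:,380:]=0
p=np.argwhere(m)[:,::-1].astype(np.float32);r=cv2.minAreaRect(p);bp=cv2.boxPoints(r)
Q=np.array([onz(W,*q,24)[:2] for q in bp]);print(Q,Q.mean(0))
a=onz(W,338,107,24)[:2];b=onz(W,316,217,22)[:2];e=onz(W,307,258,15)[:2]
for k in((b-a),(e-a)):print(np.linalg.norm(k),np.degrees(np.arctan2(k[1],k[0])))
print(a,b,'grip',a+(b-a)*94/140)
E
```

```text
[[ 449.1 -381.9]
 [ 388.7 -259.7]
 [ 406.6 -250.5]
 [ 468.9 -372.2]] [ 428.3 -316.1]
140.64124810182182 -63.45247155570619
204.18601133019018 -63.68476946365819
[ 399.1 -254.1] [ 462. -380.] grip [ 441.3 -338.6]
```

apply_moves(
  increments=[
    [0,0,0,0,5.8],
    [0,0,-1,1.7,5.8],
    [0,35,0,0,0],
    [0,35,0,0,0],
    [0,35,0,0,0],
    [0,35,0,0,0],
    [0,30,0,0,0],
    [0,20,0,0,0],
    [0,12,0,0,0],
    [0,7,0,0,0],
  ],
)

```text
t: 4.4
eef_pos: [440.1, -337.9, 15.8]
tcp_rot: [1.79, 1.57, 2.26]
ft_force: [0.2, 0.1, 0.3]
opening: 0.997
```

apply_moves(
  increments=[
    [0,0,0,0,0],
    [1,0,0,0,0],
    [1,0,0,0,0],
    [1,0,0,0,0],
    [1,0,0,0,0],
    [1,0,0,0,0],
    [1,0,0,0,0],
    [1,0,0,0,0],
    [1,0,0,0,0],
    [1,0,0,0,0],
  ],
)

```text
t: 5.4
eef_pos: [440.1, -338.0, 16.6]
tcp_rot: [1.128, 1.571, 1.596]
ft_force: [-0.3, 0.1, -0.8]
opening: 0.301
```

apply_moves(
  increments=[
    [1,0,0,0,0],
    [1,0,0,0,0],
    [1,0,0,0,0],
    [1,0,0,0,0],
    [1,-5,0,0,0],
    [1,-15,0,0,0],
    [1,-30,0,0,0],
    [1,-40,0,0,0],
    [1,-40,0,0,0],
    [1,-20,0,0,0],
  ],
)

```text
t: 6.4
eef_pos: [440.6, -338.4, 170.1]
tcp_rot: [-1.206, 1.567, -0.738]
ft_force: [0.4, -0.2, -1.9]
opening: 0.229
```

```bash
python3 - <<'E'
from h import *
need([420,-100,166],84.5)
W=cam('wrist');save(W,'w2.png')
E
```

```text
t 6.4 pos [ 440.6 -338.4  170.1] jaw head 26.8 tilt [ 0.003 -0.002 -1.   ] F [ 0.4 -0.2 -1.9] open 0.229 q [-0.77  0.46  1.8   0.    0.89 -1.24]
shift tool xyz [  3.5 222.   89.2] turn about x -57.67451742784439
```

View pics/w2.png

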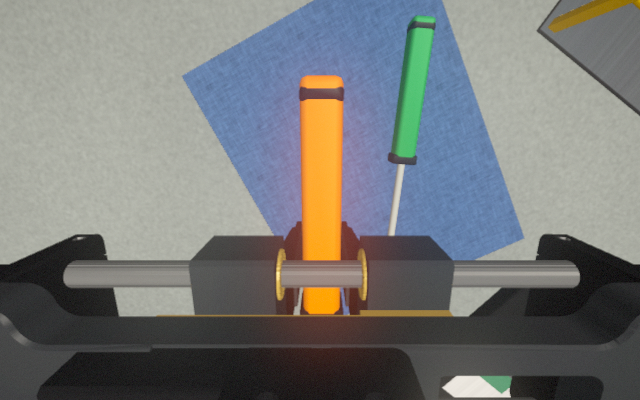

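Stick firmly held: the handle is centred between the pads with its tail at (322,80). Next I move in front of the guard with the stick still yawed, then lower it.

apply_moves(
  increments=[
    [1,0,20,8.2,0],
    [1,0,36,14.9,0],
    [1,0,42,17.4,0],
    [1,0,42,17.4,0],
    [1,0,42,17.4,0],
    [1,0,42,17.4,0],
    [1,0,42,17.4,0],
    [1,0,42,17.4,0],
    [1,0,42,17.4,0],
    [1,0,35.8,14.5,0],
  ],
)

```text
t: 7.45
eef_pos: [407.4, 80.2, 166.4]
tcp_rot: [2.24, 1.57, 2.709]
ft_force: [1.2, -0.9, -1.0]
opening: 0.224
```

apply_moves(
  increments=[
    [1,20,0,0,0],
    [1,30,0,0,0],
    [1,30,0,0,0],
    [1,18,0,0,0],
    [1,6,0,0,0],
    [1,0,0,0,-5],
    [1,0,0,0,-7],
    [1,0,0,0,-7],
    [1,0,0,0,-6],
    [1,0,0,0,0],
  ],
)

```text
t: 8.45
eef_pos: [408.4, 78.2, 63.1]
tcp_rot: [-0.745, 1.57, 0.161]
ft_force: [0.4, -0.6, -1.1]
opening: 0.229
```

```bash
python3 - <<'E'
from h import *
need([409,78,67],84.5)
T=cam('top');v=T['pixels'][80:330,160:420];cv2.imwrite('pics/t2.png',cv2.cvtColor(cv2.resize(v,None,fx=2.4,fy=2.4,interpolation=cv2.INTER_CUBIC),cv2.COLOR_RGB2BGR))
E
```

```text
t 8.45 pos [408.4  78.2  63.1] jaw head 51.9 tilt [ 0.001  0.    -1.   ] F [ 0.4 -0.6 -1.1] open 0.229 q [ 0.03  0.49  2.22  0.    0.44 -0.88]
shift tool xyz [-3.9 -0.6  0.2] turn about x -32.596160176674104
```

View pics/t2.png

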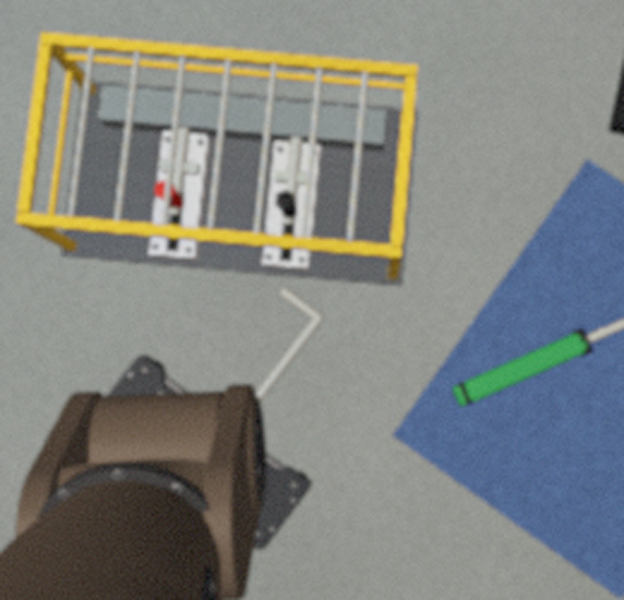

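Top crop: hook corner at crop (318,318) and leg tip at (283,291), clear of the guard front. Checking the in-hand pose.

```bash
python3 - <<'E'
from h import *
T=cam('top')
a=onz(T,160+318/2.4,80+318/2.4,63);b=onz(T,160+283/2.4,80+291/2.4,63);c=onz(T,160+260/2.4,80+396/2.4,63)
k=a-c;print(a,b,c,np.degrees(np.arctan2(k[1],k[0])),np.linalg.norm(a-b),np.linalg.norm(a[:2]-[408.4,78.2]))
E
```

```text
[523.68181033 -14.10554562  63.        ] [549.62182203  18.31966403  63.        ] [452.30899318  40.28345952  63.        ] -37.308882849073306 41.52443169837166 147.68280044329842
```

apply_moves(
  increments=[
    [1,-3,0,0,-6.5],
    [1,0,0,0,-6.5],
    [1,0,0,0,-6.5],
    [1,0,0,0,-6.5],
    [1,0,0,0,-6.5],
    [1,0,0,0,0],
    [1,0,-10,0,0],
    [1,0,-15,0,0],
    [1,0,-10,0,0],
    [1,0,0,0,0],
  ],
)

```text
t: 9.55
eef_pos: [444.6, 74.6, 65.6]
tcp_rot: [-1.382, 1.569, 0.088]
ft_force: [-0.7, -0.5, -1.5]
opening: 0.228
```

```bash
python3 - <<'E'
from h import *
need([408.4+64*.995,78.2-64*.096,67],84.5)
T=cam('top');S=cam('scene')
f=lambda v,k:cv2.cvtColor(cv2.resize(v,None,fx=k,fy=k,interpolation=cv2.INTER_CUBIC),cv2.COLOR_RGB2BGR)
a=f(T['pixels'][90:290,180:310],3);b=f(S['pixels'][200:400,300:430],3)
cv2.imwrite('pics/t3.png',np.hstack([a,b]))
E
```

```text
t 9.55 pos [444.6  74.6  65.6] jaw head 84.2 tilt [ 0.001  0.    -1.   ] F [-0.7 -0.5 -1.5] open 0.228 q [ 0.02  0.51  2.13  0.    0.5  -1.45]
shift tool xyz [ -1.3 -27.5   0.3] turn about x -0.32038885867501676
```

View pics/t3.png

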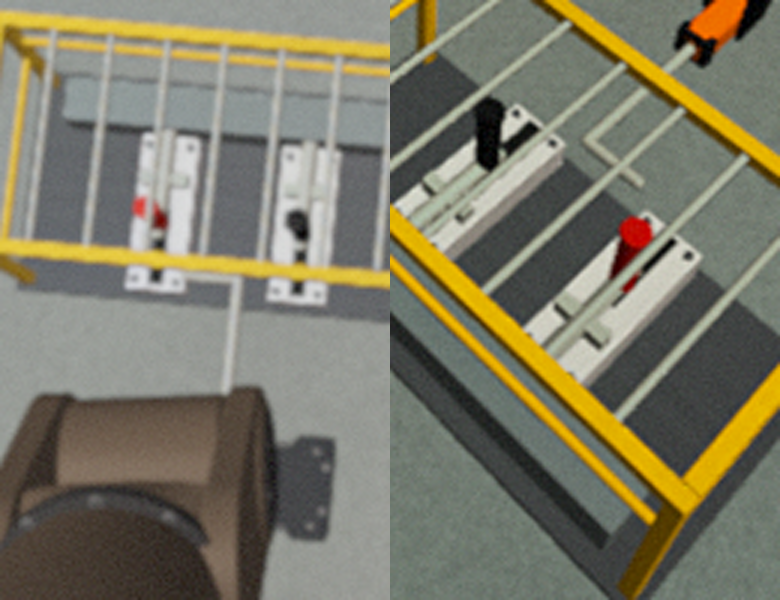

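Left (top): shaft at crop column 232, leg at row 278 reaching to column ~185, red cap at (150,212). Right (scene): leg from (590,140) to its tip at (640,185), red cap at (634,230).

```bash
python3 - <<'E'
from h import *
np.set_printoptions(precision=1,suppress=True)
T=cam('top');S=cam('scene')
t=lambda x,y:(180+x/3,90+y/3)
s=lambda x,y:(300+(x-390)/3,200+y/3)
for n,p,q in(('tip',t(186,277),s(641,185)),('corner',t(239,280),s(588,139)),('redcap',t(151,212),s(634,229)),('black',t(299,222),s(489,112))):
    X,e=tri(T,p,S,q);d=X[:2]-[639,122];print(n,X,e,'guard',d@[.995,-.096],d@[.096,.995])
E
```

```text
tip [594.4 101.2  56.9] [np.float64(1.4898688983255481), np.float64(1.4898688983256652)] guard -42.417771575630695 -24.943488829765307
corner [590.8  60.1  61.9] [np.float64(0.8904961238915571), np.float64(0.8904961238915031)] guard -42.00793383150041 -66.25741405679528
redcap [638.7 121.1  88.3] [np.float64(0.43036655085395736), np.float64(0.43036655085385017)] guard -0.19700370261982825 -0.9163211847844772
black [629.3  12.   88.3] [np.float64(0.34568183937270525), np.float64(0.34568183937260416)] guard 0.9387166473300503 -110.33097099298298
```

apply_moves(
  increments=[
    [1,0,-10,0,0],
    [1,0,-15,0,0],
    [1,0,-15,0,0],
    [1,0,-15,0,0],
    [1,0,-11,0,0],
    [1,0,0,0,0],
    [1,0,0,10,0],
    [1,0,0,14,0],
    [1,0,0,12,0],
    [1,0,0,6,0],
  ],
)

```text
t: 10.75
eef_pos: [512.7, 111.7, 65.7]
tcp_rot: [-0.565, 1.571, 0.909]
ft_force: [0.5, -0.0, -1.2]
opening: 0.228
```

```bash
python3 - <<'E'
from h import *
need([444.6+66*.995+.096*42,74.6-66*.096+42,66],84.2)
T=cam('top');S=cam('scene')
f=lambda v,k:cv2.cvtColor(cv2.resize(v,None,fx=k,fy=k,interpolation=cv2.INTER_CUBIC),cv2.COLOR_RGB2BGR)
a=f(T['pixels'][90:290,180:310],3);b=f(S['pixels'][200:400,300:430],3)
cv2.imwrite('pics/t4.png',np.hstack([a,b]))
E
```

```text
t 10.75 pos [512.7 111.7  65.7] jaw head 84.4 tilt [ 0.  0. -1.] F [ 0.5 -0.  -1.2] open 0.228 q [ 0.09  0.58  1.95  0.    0.61 -1.38]
shift tool xyz [-0.3 -1.7 -1.3] turn about x 0.20941056494042698
```

View pics/t4.png

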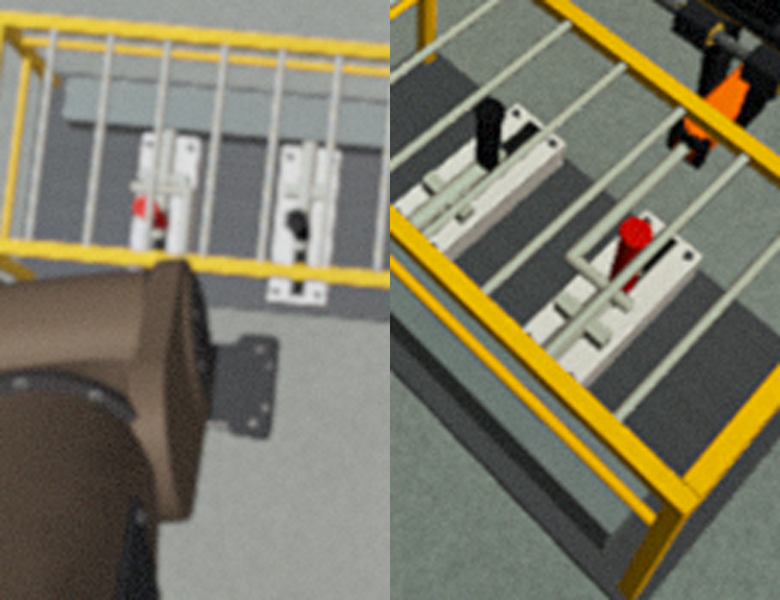

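The leg now lies behind the red post: corner at (572,258), tip at (630,303). Now I pull.

apply_moves(
  increments=[
    [1,0,4,0,0],
    [1,0,4,0,0],
    [1,0,5,0,0],
    [1,0,5,0,0],
    [1,0,5,0,0],
    [1,0,5,0,0],
    [1,0,5,0,0],
    [1,0,5,0,0],
    [1,0,5,0,0],
    [1,0,3,0,0],
  ],
)

```text
t: 11.85
eef_pos: [466.7, 114.7, 65.7]
tcp_rot: [0.876, 1.571, 2.348]
ft_force: [2.6, -0.9, -1.8]
opening: 0.23
```

apply_moves(
  increments=[
    [1,0,1,0,0],
    [1,0,1,0,0],
    [1,0,1,0,0],
    [1,0,0,0,0],
  ],
)

```text
t: 12.25
eef_pos: [465.5, 114.9, 65.8]
tcp_rot: [-1.337, 1.568, 0.135]
ft_force: [7.3, -0.2, -3.8]
opening: 0.23
```

```bash
python3 - <<'E'
from h import *
need([512.7,111.7,66],84.4)
S=cam('scene')
f=lambda v,k:cv2.cvtColor(cv2.resize(v,None,fx=k,fy=k,interpolation=cv2.INTER_CUBIC),cv2.COLOR_RGB2BGR)
cv2.imwrite('pics/t5.png',f(S['pixels'][200:350,300:430],4))
E
```

```text
t 12.25 pos [465.5 114.9  65.8] jaw head 84.3 tilt [ 0.003  0.    -1.   ] F [ 7.3 -0.2 -3.8] open 0.23 q [ 0.1   0.54  2.07  0.    0.54 -1.37]
shift tool xyz [ -0.  -47.3   1.5] turn about x -0.09430535748356306
```

View pics/t5.png

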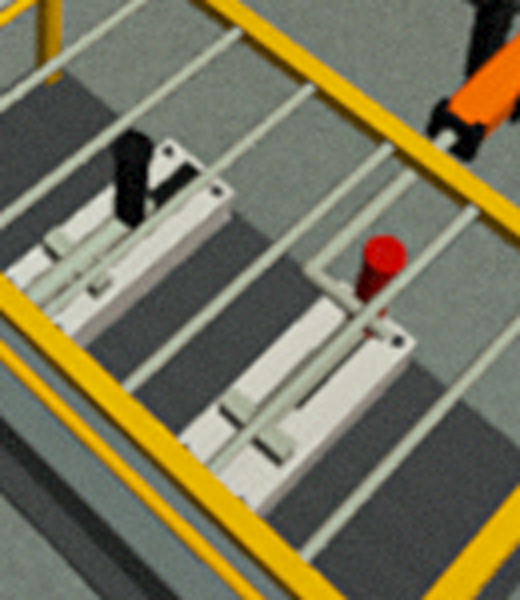

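The knob has moved to the front end of its slot (cap at crop (385,250)) and the force has risen to 7 N, which suggests the stop. I'll check the travel.

```bash
python3 - <<'E'
from h import *
S=cam('scene')
a=onz(S,300+244/3,200+229/3,89);b=onz(S,300+385/4,200+250/4,89);d=b-a;print(a,b,d@[.995,-.096,0],d@[.096,.995,0])
E
```

```text
[638.92127124 121.62587266  89.        ] [600.45495503 126.59677625  89.        ] -38.75119137612731 1.2532827102894766
```

apply_moves(
  increments=[
    [1,0,-5,0,0],
    [1,0,-6,0,0],
    [1,0,0,-10,0],
    [1,0,0,-14,0],
    [1,0,0,-13,0],
    [1,0,0,-6,0],
    [1,0,0,0,0],
    [1,0,8,0,0],
    [1,0,14,0,0],
    [1,0,14,0,0],
  ],
)

```text
t: 13.35
eef_pos: [434.0, 74.9, 65.6]
tcp_rot: [1.223, 1.571, 2.695]
ft_force: [-0.1, 0.0, -1.4]
opening: 0.228
```

apply_moves(
  increments=[
    [1,0,14,0,0],
    [1,0,8,0,0],
    [1,0,2,0,0],
    [1,0,0,0,4],
    [1,0,0,0,7],
    [1,0,0,0,7],
    [1,0,0,0,8],
    [1,0,0,0,8],
    [1,0,0,0,8],
    [1,0,0,0,8],
  ],
)

```text
t: 14.35
eef_pos: [411.7, 77.0, 65.7]
tcp_rot: [-0.438, 1.57, 0.155]
ft_force: [0.0, -0.6, -0.8]
opening: 0.226
```

apply_moves(
  increments=[
    [1,0,0,0,5],
    [1,0,0,0,2.8],
    [1,-30,0,0,0],
    [1,-30,0,0,0],
    [1,-20,0,0,0],
    [1,0,0,0,0],
  ],
)

```text
t: 14.95
eef_pos: [412.5, 77.1, 147.7]
tcp_rot: [-0.414, 1.566, 0.049]
ft_force: [0.2, -0.6, -1.3]
opening: 0.231
```

```bash
python3 - <<'E'
from h import *
need([440.1,-338,146],26.5)
S=cam('scene')
h=cv2.cvtColor(S['pixels'],cv2.COLOR_RGB2HSV).astype(int)
m=(((h[...,0]<5)|(h[...,0]>174))&(h[...,1]>150)&(h[...,2]>130));m[:220]=0;m[330:]=0;m[:,:340]=0;m[:,440:]=0
p=np.argwhere(m);print(p.min(0),p.max(0),p.mean(0), 'cap expected ~(v262,u396)')
E
```

```text
t 14.95 pos [412.5  77.1 147.7] jaw head 26.5 tilt [ 0.005  0.    -1.   ] F [ 0.2 -0.6 -1.3] open 0.231 q [ 0.03  0.32  2.13  0.    0.68 -0.44]
shift tool xyz [   1.7 -383.7 -160.8] turn about x 0.034215113070317216
[259 391] [268 401] [263.1875 395.8875] cap expected ~(v262,u396)
```

Bolt stayed out. Now I return to the pad.

apply_moves(
  increments=[
    [1,0,-20,-8.4,0],
    [1,0,-36,-15,0],
    [1,0,-42,-17.6,0],
    [1,0,-42,-17.6,0],
    [1,0,-42,-17.6,0],
    [1,0,-42,-17.6,0],
    [1,0,-42,-17.6,0],
    [1,0,-42,-17.6,0],
    [1,0,-42,-17.6,0],
    [1,0,-33.7,-14.2,0],
  ],
)

```text
t: 16.0
eef_pos: [438.2, -340.6, 143.8]
tcp_rot: [1.883, 1.569, 2.345]
ft_force: [-0.0, -0.2, -0.3]
opening: 0.23
```

apply_moves(
  increments=[
    [1,0,0,0,0],
    [1,25,0,0,0],
    [1,35,0,0,0],
    [1,30,0,0,0],
    [1,18,0,0,0],
    [1,10,0,0,0],
    [1,5,0,0,0],
    [1,3,0,0,0],
    [1,2,0,0,0],
    [1,0,0,0,0],
  ],
)

```text
t: 17.0
eef_pos: [438.8, -338.3, 18.0]
tcp_rot: [-1.103, 1.57, -0.64]
ft_force: [-0.5, 0.5, -0.1]
opening: 0.23
```

apply_moves(
  increments=[
    [1,1,0,0,0],
    [1,0.5,0,0,0],
    [1,0,0,0,0],
  ],
)

```text
t: 17.3
eef_pos: [438.8, -338.4, 16.6]
tcp_rot: [-1.101, 1.57, -0.639]
ft_force: [0.4, 0.8, 3.7]
opening: 0.229
```

apply_moves(
  increments=[
    [0,0,0,0,0],
    [0,0,0,0,0],
    [0,0,0,0,0],
    [0,0,0,0,0],
    [0,0,0,0,0],
    [0,0,0,0,0],
    [0,0,0,0,0],
    [0,0,0,0,0],
    [0,0,0,0,0],
    [0,0,0,0,0],
  ],
)

```text
t: 18.3
eef_pos: [438.6, -338.2, 16.1]
tcp_rot: [1.253, 1.571, 1.716]
ft_force: [0.7, 0.3, -0.1]
opening: 0.981
```

apply_moves(
  increments=[
    [0,-10,0,0,0],
    [0,-25,0,0,0],
    [0,-40,0,0,0],
    [0,-40,0,0,0],
    [0,-40,0,0,0],
    [0,-30,0,0,0],
    [0,-10,0,0,0],
    [0,0,0,0,0],
    [0,0,0,0,0],
  ],
)

```text
t: 19.2
eef_pos: [438.2, -337.9, 210.2]
tcp_rot: [1.829, 1.569, 2.292]
ft_force: [-1.3, 0.5, -0.8]
opening: 1.003
```

```bash
python3 - <<'E'
from h import *
need([440,-338,200],26.5)
S=cam('scene');save(S,'end.png')
h=cv2.cvtColor(S['pixels'],cv2.COLOR_RGB2HSV).astype(int)
m=((h[...,0]>=5)&(h[...,0]<16)&(h[...,1]>150)&(h[...,2]>110));m[:110]=0;m[160:]=0;m[:,:240]=0;m[:,320:]=0
print(np.argwhere(m).mean(0) if m.any() else None,'start (136,280)')
E
```

```text
t 19.2 pos [ 438.2 -337.9  210.2] jaw head 26.5 tilt [-0.001  0.001 -1.   ] F [-1.3  0.5 -0.8] open 1.003 q [-0.78  0.41  1.75  0.    0.98 -1.24]
shift tool xyz [10.2 -0.9  1.5] turn about x 0.017260931510662658
[136.07604563 280.42965779] start (136,280)
```

View pics/end.png

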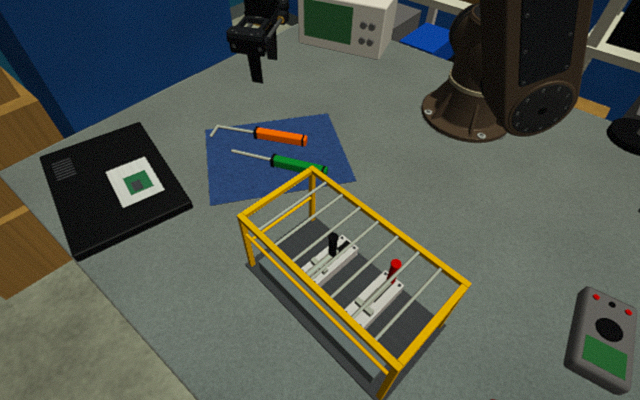

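The stick is back in place with its handle centroid at (280,136), the same as at the start. The red knob is out at (396,263), the black knob is unchanged at (333,241), and the gripper is clear.

```bash
python3 -c "
from cell import env
print(env.job_done())"
```

```text
the job is handed in; nothing more can be done
None
```

I picked up the orange stick, passed its hook behind the red knob through the open front of the guard, and drew the red bolt out to its stop. I then laid the stick back on the pad and handed the job in at about 19 s of the 54 s allowed.

- **Red bolt:** The camera showed the knob about 39 mm out from where it started, and the wrist force rose to about 7 N as it reached the stop. It was still out after I withdrew the stick.
- **Stick:** It lies flat on the pad, and its handle is at the same place in the scene image as at the start, to within about a pixel.
- **Black bolt and gripper:** The black knob looked unmoved in the last picture. The gripper stayed outside the guard throughout and ended open, about 200 mm above the bench.
- **Disagreements:** Position estimates from different views differed by 2–5 mm (for example, red cap height 88 or 91 mm), within the clearances I used. No check failed, but handing in reports no verdict.

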